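# Assemble a filter holder: support disc, spacer and cap onto an eccentric post

## Task

Assemble the filter holder: put the perforated support disc on its post first, then the spacer tube, and last the black cap, each slid fully home and flat on what lies below. The post stands off-centre on its round seat, so find it by feel, keep every part level, and lower it gently: never force or drop it. Leave the magnifier and the binder clip where they are.

Things in the scene. Friction and masses are not known exactly. Their poses are not given: they have to be found in the camera images.
- holder: Filter holder, bolted to the bench: aluminium foot 90 x 90 x 10 mm with screw heads (3 mm high) in its corners, and on it a round pedestal 40 mm across whose flat top, the seat, is 34 mm above the bench. Out of the seat stands a rigid steel post, told under holder_seat. Origin: centre of the foot's underside; z up. Force on the holder must stay below 40 N.
- holder_seat (a point): Centre of the seat, 34 mm above the bench. The post (16 mm diameter, top 42 mm above the seat, last 3 mm bevelled to a flat 10 mm across) stands 6 mm from this point, to a side that differs each time and that no reading tells: see or feel for it. It does not turn or give. A bore more than about 3 mm off its axis stops on its top.
- support_center (a point): Filter support: flat steel disc, 50 mm diameter, 10 mm thick, with a 19 mm bore right through and a circle of 12 small dark holes in its upper face, lying flat on the bench; about 60 g. This point is its centre, 5 mm above its underside; z is the bore's axis, up. Seated, it is 5 mm above the seat.
- spacer_center (a point): Spacer: plain steel tube, 32 mm diameter, 20 mm high, 19 mm bore right through, standing on end on the bench; about 40 g. This point is its centre, 10 mm above its underside; z is the bore's axis, up. Home, resting on the support disc, it is 20 mm above the seat.
- cap_center (a point): Cap: black ribbed plastic knob, 45 mm diameter, 26 mm high plus a 1.5 mm boss on its closed top, standing mouth down on the bench; a blind 19 mm bore, 16 mm deep, opens in its underside; about 50 g. This point is on its axis, 13 mm above its lower rim; z points up through the top. Home, resting on the spacer, it is 43 mm above the seat.
- loupe_center (a point): A small black magnifier eyepiece, ring-shaped, 32 mm across and 21 mm high, standing among the parts: not part of the job, leave it (moved less than 20 mm). This point is its centre.
- clip_center (a point): A small black binder clip with a wire handle, 39 x 32 x 10 mm, lying flat: not part of the job, leave it (moved less than 20 mm). This point is its centre.
Not all that is in view belongs to the job. Leave any pink look-alike of the part that bears spacer_center alone.

How it is judged:
By the outcome, as a careful person would: the job done as asked, in the order asked, and still so for the second after the job is handed in, with the robot touching nothing.
It also fails if it takes over 72 s, if anything falls off the work surface, if the arm or the gripper's body presses on something with over 40 N, if the wrist force passes 120 N, or if a joint passes its speed limit or range.

## Robot

A 6-joint arm with a two-finger parallel gripper is mounted at the origin on a cart in front of the work surface, level with it; the furniture and walls round the work are solid. World frame = base frame: x ahead of the robot, y to its left, z up, the work surface at z = 0. Lengths are in m, angles in rad, forces in N, time in s.
With the tool pointing down it reaches from about 0.3 to 0.875 m from the base axis. Payload 6.4 kg.
Tool frame: the origin (TCP) lies midway between the tips of the shut fingers; the grasp point (between the pads) lies 19 mm behind it; z points along the fingers, y is the line along which they close (so a half turn about z gives the same grasp; the last joint's range is limited). The gripper opens to 85 mm and grips with 20 to 120 N. Pads are 22 mm wide; open, the fingers measure 114 mm over their backs; the gripper's body (76 mm by 85 mm) begins 54 mm behind the grasp point. The pads swing forward as they close: fully open they stand 13 mm farther back than shut.
Start: joints at [-1.492, 0.181, 1.607, -0, 1.354, -0.206], TCP at [0.162, -0.552, 0.231] pointing down, gripper open.
Joint ranges: [-2.99, 2.99], [-0.89, 2.07], [0.3, 2.58], [-1.14, 4.28], [0, 2.63], [-3.12, 3.12]. Speed limits (rad/s): [2.57, 2.57, 3.01, 3.14, 3.14, 3.14].

## Interface

Orientations are given as a unit quaternion [w, x, y, z].
In Python, from bench import ctrl gives the robot as it stands.
- The arm moves only by the tool send_rows, never from a script. Its argument "motion" is a list of rows, each a list of 7 numbers: the turn, a rotation vector about the tool's x, y, z in degrees, then the shift along the tool's x, y, z in mm, then the closure, from -1 (fully open) to 1 (shut). In form: [[rx, ry, rz, tx, ty, tz, grip], ...]. A call has exactly 10 rows; each row shifts and turns the commanded pose from where the row before left it, along the tool's axes as they then stand; what a row does not reach is not made up. A row lasts 1/10 s, in which the tool goes at most 50 mm and 8.59 degrees, less where a joint would pass 70% of its speed; a pose out of reach is approached as far as the arm can. A call is refused whole if a number of a shift passes 50 or a number of a turn 8.59, either way. A call with a gripper value outside its range is refused whole. The fingers move at their own pace and stop on an object; the grip force is fixed at half the most. Time passes only in rows, so rows that do not move let the fingers close, or fill a call up. It gives the time, the measured TCP pose, the force, the opening and the grip force at its end, in the units of the state.
- ctrl.get_obs(): the state, without advancing time (a new reading comes with each control period).
- ctrl.camera(name): name is "scene" or "top" or "wrist"; returns a dict with "color" (400x640x3 uint8, red, green, blue), "z_map" (400x640 float32, m along the optical axis (not along the pixel's ray), 0 where there is no reading), "mtx" (3x3 intrinsics, pixels), "extrinsics" (4x4, takes a point from camera to world coordinates); the wrist camera has in their place "hand_eye" (4x4, takes a point from camera to tool coordinates, whose origin is the TCP and whose axes are the flange's). Camera axes: x right, y down, z forward; pixel columns grow to the right and rows downward; lengths in m; the calibration is good to about 2 mm. The wrist camera is an equidistant fisheye: a pixel r from the principal point sees the ray r / f radians off the axis. A picture is of the moment at which its call begins: read the wrist's pose just before it.
- ctrl.hand_in(): hands the job in; it is judged then, once.
The state is a dict: "time_s": time; "q": joint angles; "dq": joint speeds; "joint_efforts": joint torques, N m; "eef_pos": TCP position; "eef_rot": TCP orientation; "wrist_force": force on the tool from outside, world axes, zero at the start; "torque": the same for the moment, N m; "opening": opening from 0.0 (shut) to 1.0 (fully open); "grasp_force": force on a finger pad.
Only numpy, scipy, OpenCV 4.12 (cv2) and the standard library are available. Lean on these libraries where they do the work, as an engineer would, in place of code of your own. Each camera call takes 0.05 s, during which the arm holds its last target. There are 200 camera calls.

## Working session

There is one attempt and no reset: what is moved stays moved. The work goes in short steps, Python scripts to look and compute and a tool call to move; the robot and the scene stay as the last step left them, time stands still between calls to the robot, and variables do not carry over. Pictures are saved under pics/ and viewed, at most 10 in all, crops included, and the job is handed in when it is done.

Besides the shell and the picture viewer there is one more tool, called by a JSON object that holds its "api" and its "payload". send_rows: Moves the arm, as the interface text tells. Its arguments: {"type":"object","properties":{"motion":{"type":"array","items":{"type":"array","items":{"type":"number"}}}},"required":["motion"]}

```bash
ls; mkdir -p pics; cat > h.py <<'E'
import numpy as np,cv2
from bench import ctrl
from scipy.spatial.transform import Rotation as R
def pts(c):
    z=c["z_map"];K=c["mtx"];v,u=np.mgrid[:400,:640]
    p=np.stack([(u-K[0,2])/K[0,0]*z,(v-K[1,2])/K[1,1]*z,z],-1)
    T=np.array(c["extrinsics"]);return p@T[:3,:3].T+T[:3,3]
def save(n,im): cv2.imwrite("pics/"+n,cv2.cvtColor(np.ascontiguousarray(im),cv2.COLOR_RGB2BGR))
E
python3 - <<'E'
from h import *
o=ctrl.get_obs();print(o)
c=ctrl.camera("top");save("top.png",c["color"]);np.savez("top.npz",**c)
c2=ctrl.camera("scene");save("scene.png",c2["color"]);np.savez("scene.npz",**c2)
print(c["mtx"],c["extrinsics"])
E
```

```text
pics
{'time_s': 0.0, 'q': array([-1.49230037e+00,  1.81547439e-01,  1.60800849e+00,  1.67014924e-05,
        1.35384504e+00, -2.06283875e-01]), 'dq': array([ 3.31301102e-05, -6.48360171e-04,  9.44717675e-05, -4.30907704e-04,
        9.94375152e-04, -2.68723667e-04]), 'joint_efforts': array([ 2.71974869e-06, -4.44868898e+01, -3.51337373e+01, -4.50720881e-04,
        9.00714513e-03,  1.71938274e-05]), 'eef_pos': array([ 0.16152947, -0.55125517,  0.23038035]), 'eef_rot': array([-9.01792604e-04,  9.89879524e-01,  1.41907404e-01,  6.58676676e-05]), 'wrist_force': array([-0.69358929,  0.17574377,  0.74868477]), 'torque': array([ 6.52485421e-02,  2.17874535e-02, -4.77985817e-05]), 'grasp_force': 0.0, 'opening': 1.0004846915248176}
[[452.67609207   0.         322.73041278]
 [  0.         452.67609207 197.28038805]
 [  0.           0.           1.        ]] [[ 0.00247161 -0.99796525  0.06371231  0.45075003]
 [-0.9999762  -0.00287694 -0.00627099 -0.16807372]
 [ 0.00644152 -0.06369529 -0.9979486   0.94026682]
 [ 0.          0.          0.          1.        ]]
```

View pics/top.png

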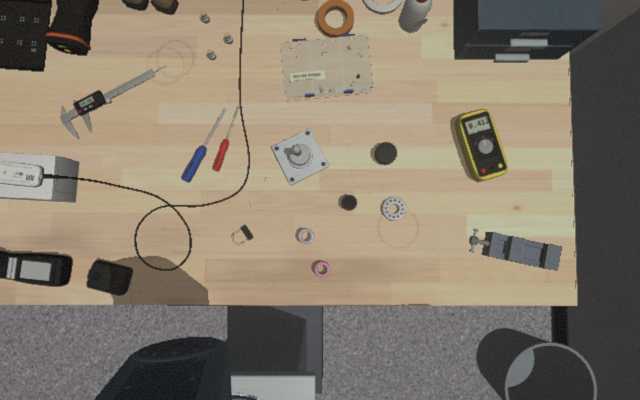

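View pics/scene.png

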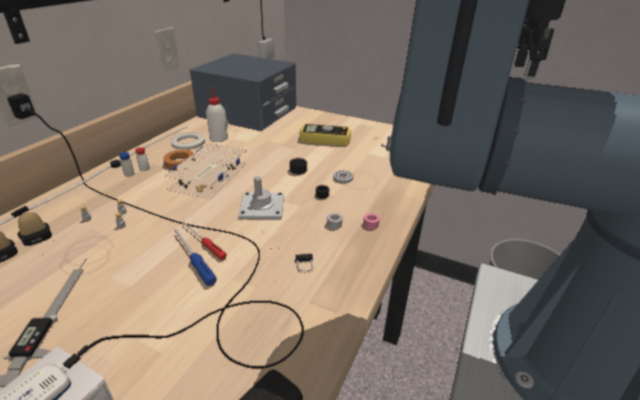

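Top view: holder (300,155), cap (385,153), support disc (394,208), loupe (348,202), spacer (305,235), pink decoy (321,268), clip (242,234). Next I measure positions and the post offset.

```bash
python3 - <<'E'
from h import *
c=dict(np.load("top.npz"));P=pts(c)
def blob(n,u,v,r,lo,hi):
    W=P[v-r:v+r+1,u-r:u+r+1].reshape(-1,3);m=(W[:,2]>lo)&(W[:,2]<hi);W=W[m]
    print(n,len(W),"med",np.median(W,0).round(4),"mid",((W.min(0)+W.max(0))/2).round(4),"ext",np.ptp(W,axis=0).round(4))
blob("table",260,100,5,-1,1)
for n,u,v,r,lo,hi in [("cap",385,153,16,.02,.04),("disc",394,208,17,.006,.02),("loupe",348,202,14,.013,.04),("spacer",305,235,14,.014,.04),("clip",242,234,16,.004,.04),("foot",300,155,36,.006,.014),("seat",300,155,25,.029,.039),("post",300,155,25,.06,.1),("posttop",300,155,25,.073,.1)]: blob(n,u,v,r,lo,hi)
im=c["color"][100:290,200:430];save("crop.png",cv2.resize(im,None,fx=3.4,fy=3.1,interpolation=cv2.INTER_CUBIC)[:590,:790])
c=dict(np.load("scene.npz"));P=pts(c);T=c["extrinsics"]
print(T[:3,3])
blob("S post",260,190,25,.06,.1);blob("S seat",262,200,25,.031,.037);blob("S spacer",335,221,12,.014,.04)
E
```

```text
table 121 med [ 0.7158 -0.0414  0.0008] mid [ 0.7157 -0.0412  0.0013] ext [0.023  0.0219 0.009 ]
cap 371 med [ 0.5999 -0.3022  0.0271] mid [ 0.6007 -0.3017  0.0265] ext [0.0456 0.0434 0.0114]
disc 395 med [ 0.4883 -0.3202  0.0105] mid [ 0.4875 -0.3197  0.0102] ext [0.0474 0.0484 0.0076]
loupe 194 med [ 0.4999 -0.2271  0.0211] mid [ 0.499  -0.2264  0.0209] ext [0.0305 0.0309 0.0095]
spacer 123 med [ 0.4308 -0.1382  0.0201] mid [ 0.4308 -0.1391  0.0203] ext [0.0284 0.0304 0.0089]
clip 157 med [ 0.4344 -0.0149  0.009 ] mid [ 0.4343 -0.0059  0.0099] ext [0.0656 0.0627 0.0119]
foot 1397 med [ 0.5938 -0.1265  0.0107] mid [ 0.5908 -0.1285  0.01  ] ext [0.1266 0.1457 0.008 ]
seat 227 med [ 0.5915 -0.1297  0.0344] mid [ 0.5952 -0.1257  0.0341] ext [0.0392 0.0364 0.009 ]
post 62 med [ 0.5989 -0.1219  0.0752] mid [ 0.5995 -0.1216  0.0716] ext [0.0155 0.0153 0.0174]
posttop 49 med [ 0.5991 -0.1218  0.0758] mid [ 0.6002 -0.1208  0.0767] ext [0.0141 0.0137 0.0073]
[0.18504624 0.47313745 0.49934004]
S post 66 med [ 0.5991 -0.1184  0.071 ] mid [ 0.6007 -0.121   0.0692] ext [0.0132 0.0158 0.018 ]
S seat 137 med [ 0.5924 -0.1216  0.0349] mid [ 0.5971 -0.1262  0.0341] ext [0.0393 0.039  0.0057]
S spacer 126 med [ 0.433  -0.1354  0.0196] mid [ 0.4331 -0.1399  0.0185] ext [0.0301 0.0328 0.0089]
```

View pics/crop.png

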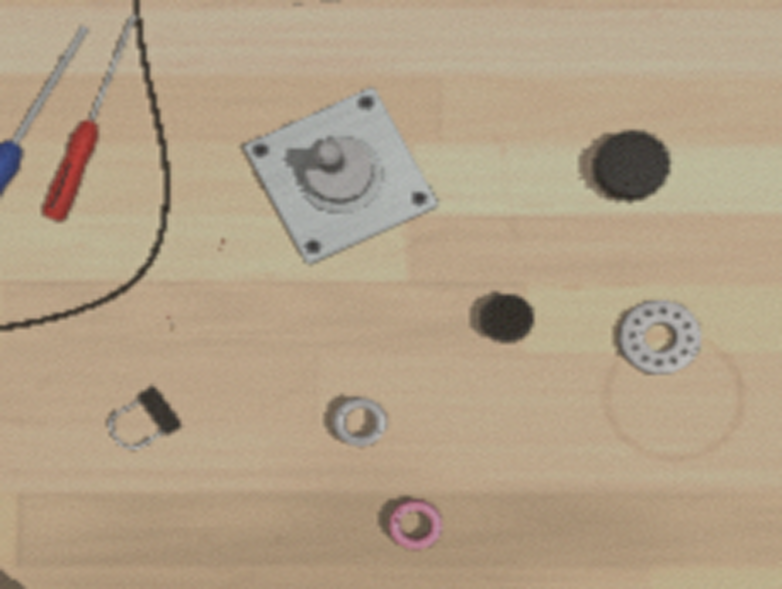

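The post sits at about (0.599, -0.1215), off the seat centre (0.595, -0.126) by (+4, +4) mm, which fits the stated 6 mm. Now I move above the disc with yaw 0.

{"api": "send_rows", "payload": {"motion": [[0,0,8.2,0,0,0,-1],[0,0,8.2,0,0,0,-1],[0,0,0,40,-29,0,-1],[0,0,0,40,-29,0,-1],[0,0,0,40,-29,0,-1],[0,0,0,40,-29,0,-1],[0,0,0,40,-29,10,-1],[0,0,0,40,-29,20,-1],[0,0,0,40,-29,30,-1],[0,0,0,46,-28,30,-1]]}}

```text
time_s: 1.1
eef_pos: [0.4721, -0.3308, 0.1514]
eef_rot: [0.0, 1.0, -0.001, -0.0]
wrist_force: [-0.3, -0.9, 0.3]
opening: 1.0
grasp_force: 0.0
```

```bash
cat >> h.py <<'E'
def wpix(c,p,o):
    "world point -> wrist pixel"
    q=o["eef_rot"];Rt=R.from_quat([q[1],q[2],q[3],q[0]]).as_matrix()
    t=Rt.T@(np.asarray(p)-o["eef_pos"]);H=np.array(c["hand_eye"]);k=H[:3,:3].T@(t-H[:3,3])
    th=np.arctan2(np.hypot(k[0],k[1]),k[2]);a=np.arctan2(k[1],k[0]);K=c["mtx"]
    return K[0,2]+K[0,0]*th*np.cos(a),K[1,2]+K[1,1]*th*np.sin(a)
def wpts(c,o):
    K=c["mtx"];v,u=np.mgrid[:400,:640];x=(u-K[0,2])/K[0,0];y=(v-K[1,2])/K[1,1];th=np.hypot(x,y)+1e-9
    z=c["z_map"];s=np.tan(th)/th;p=np.stack([x*s*z,y*s*z,z],-1);H=np.array(c["hand_eye"])
    p=p@H[:3,:3].T+H[:3,3];q=o["eef_rot"];return R.from_quat([q[1],q[2],q[3],q[0]]).apply(p.reshape(-1,3)).reshape(400,640,3)+o["eef_pos"]
def near(P,c,r,lo,hi):
    W=P[(np.hypot(P[...,0]-c[0],P[...,1]-c[1])<r)&(P[...,2]>lo)&(P[...,2]<hi)]
    if len(W)<5: print("few",len(W));return
    (x,y),rr=cv2.minEnclosingCircle(np.float32(W[:,:2]*1000));print(len(W),"mid",((W[:,:2].min(0)+W[:,:2].max(0))/2).round(4),"circ",round(x,1),round(y,1),round(rr,1),"zmed",np.median(W[:,2]).round(4))
E
python3 - <<'E'
from h import *
o=ctrl.get_obs();c=ctrl.camera("wrist");im=c["color"].copy()
print(o["eef_pos"],c["mtx"],c["hand_eye"])
P=wpts(c,o);near(P,(.488,-.32),.035,.006,.015);near(P,(.5,-.227),.025,.012,.03)
for p in [(.488,-.32,.01),(.5,-.2267,.021),(.431,-.139,.02)]:
    u,v=wpix(c,p,o);print(u,v);cv2.circle(im,(int(u),int(v)),3,(255,0,0),1)
save("w1.png",im)
E
```

```text
[ 0.47214987 -0.33084202  0.15137605] [[309.70691629   0.         322.20087422]
 [  0.         309.70691629 197.81818492]
 [  0.           0.           1.        ]] [[ 1.02456733e-04 -9.65064664e-01 -2.62011801e-01  6.57743837e-02]
 [ 9.99999965e-01  3.45840342e-05  2.63655680e-04  5.45031618e-04]
 [-2.45383356e-04 -2.62011819e-01  9.65064633e-01 -1.42217714e-01]
 [ 0.00000000e+00  0.00000000e+00  0.00000000e+00  1.00000000e+00]]
1857 mid [ 0.4884 -0.3219] circ 488.8 -321.8 25.2 zmed 0.0096
885 mid [ 0.501  -0.2288] circ 501.1 -229.1 16.4 zmed 0.02
309.8374564305481 169.70263776787482
209.2279704710711 160.3869692808077
142.28091452636377 227.45339559149815
```

View pics/w1.png

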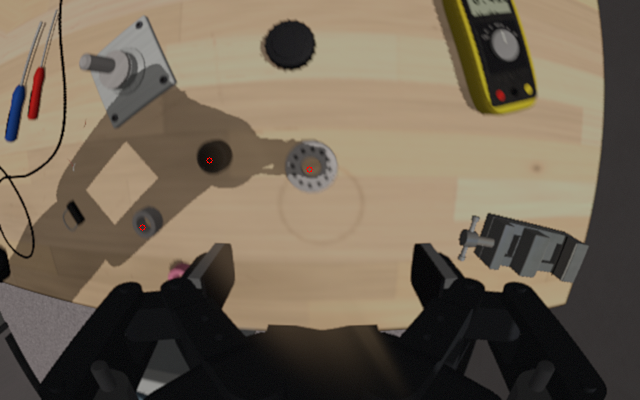

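Wrist view: disc at (310,166), with the top-camera projection about 1–2 mm off; loupe at (214,156). The disc is at about (0.4886, -0.3215), so I go down and grip it.

{"api": "send_rows", "payload": {"motion": [[0,0,0,8,-5,20,-1],[0,0,0,8.4,-4.4,30,-1],[0,0,0,0,0,30,-1],[0,0,0,0,0,30,-1],[0,0,0,0,0,20,-1],[0,0,0,0,0,11,-1],[0,0,0,0,0,7,-1],[0,0,0,0,0,3,-1],[0,0,0,0,0,0,1],[0,0,0,0,0,0,1]]}}

```text
time_s: 2.15
eef_pos: [0.488, -0.3238, 0.0024]
eef_rot: [0.001, 1.0, -0.001, 0.001]
wrist_force: [-0.1, 0.6, -0.3]
opening: 0.689
grasp_force: 0.0
```

{"api": "send_rows", "payload": {"motion": [[0,0,0,0,0,0,1],[0,0,0,0,0,0,1],[0,0,0,0,0,0,1],[0,0,0,0,0,0,1],[0,0,0,0,0,0,1],[0,0,0,0,0,0,1],[0,0,0,0,0,0,1],[0,0,0,0,0,0,1],[0,0,0,0,0,0,1],[0,0,0,0,0,-1,1]]}}

```text
time_s: 3.15
eef_pos: [0.4879, -0.3236, 0.0033]
eef_rot: [0.001, 1.0, -0.001, 0.001]
wrist_force: [-0.9, -1.0, -1.2]
opening: 0.536
grasp_force: 61.4
```

{"api": "send_rows", "payload": {"motion": [[0,0,0,0,0,-4,1],[0,0,0,0,0,-15,1],[0,0,0,0,0,-25,1],[0,0,0,0,0,-30,1],[0,0,0,0,0,-25,1],[0,0,0,0,0,-13,1],[0,0,0,0,0,0,1],[0,0,0,0,0,0,1],[0,0,0,0,0,0,1],[0,0,0,0,0,0,1]]}}

```text
time_s: 4.15
eef_pos: [0.4866, -0.3224, 0.1127]
eef_rot: [-0.001, 1.0, -0.001, -0.001]
wrist_force: [0.6, 0.1, -0.4]
opening: 0.539
grasp_force: 61.6
```

```bash
python3 - <<'E'
from h import *
o=ctrl.get_obs();c=ctrl.camera("wrist");save("w2.png",cv2.resize(c["color"][120:360,180:460],None,fx=2,fy=2))
print(o["eef_pos"],o["wrist_force"])
P=wpts(c,o);near(P,o["eef_pos"][:2],.035,.108,.125)
near(P,(.599,-.122),.012,.06,.09);near(P,(.595,-.126),.022,.030,.038)
near(P,(.431,-.139),.022,.014,.03);near(P,(.6,-.302),.03,.02,.03)
E
```

```text
[ 0.48664574 -0.32240043  0.11270609] [ 0.57806919  0.1313308  -0.43164322]
6894 mid [ 0.4875 -0.3223] circ 493.3 -322.3 34.2 zmed 0.1192
391 mid [ 0.6005 -0.1241] circ 600.0 -124.0 8.9 zmed 0.0721
951 mid [ 0.5963 -0.1278] circ 596.1 -127.8 20.2 zmed 0.0335
514 mid [ 0.4328 -0.1409] circ 432.1 -140.7 16.5 zmed 0.019
2635 mid [ 0.6022 -0.3039] circ 602.4 -304.0 23.0 zmed 0.0261
```

View pics/w2.png

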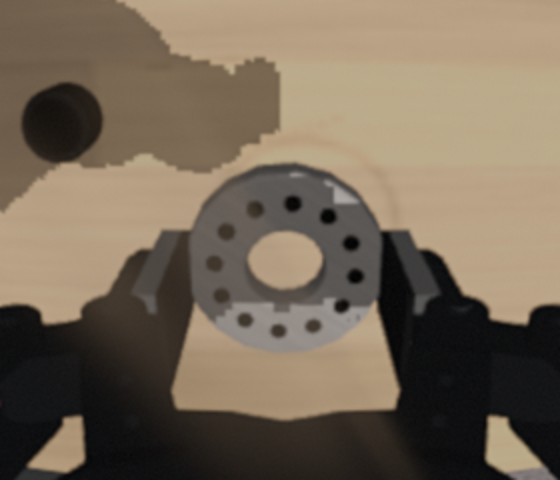

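Disc held level, bore centre at (285,260) in the crop. Computing where the bore sits relative to the TCP.

```bash
cat >> h.py <<'E'
def ringcentre(P,c,ro,zlo,zhi,ex=.5):
    "centre of bore/face from points with z near the face, restricted in y to avoid the fingers; circle fit on outer edge"
    m=(P[...,2]>zlo)&(P[...,2]<zhi)&(np.hypot(P[...,0]-c[0],P[...,1]-c[1])<ro+.004)&(abs(P[...,1]-c[1])<ro*.8)
    W=P[m];a=np.arctan2(W[:,1]-c[1],W[:,0]-c[0]);r=np.hypot(W[:,0]-c[0],W[:,1]-c[1]);return W,a,r
E
python3 - <<'E'
from h import *
o=ctrl.get_obs();c=ctrl.camera("wrist");P=wpts(c,o);e=o["eef_pos"]
W=P[(abs(P[...,1]-e[1])<.02)&(abs(P[...,0]-e[0])<.04)]
h,b=np.histogram(W[:,2],np.arange(.09,.15,.002));print(dict(zip(b.round(3),h)))
zt=np.median(W[(W[:,2]>.108)&(W[:,2]<.13),2]);print("ztop",zt)
top=P[(abs(P[...,2]-zt)<.002)&(abs(P[...,1]-e[1])<.015)&(abs(P[...,0]-e[0])<.04)]
A=np.c_[top[:,:2],np.ones(len(top))];print("plane",np.linalg.lstsq(A,top[:,2],rcond=None)[0])
# bore: low-z pixels region in image
m=((P[...,2]<.09)).astype(np.uint8);n,l,s,ce=cv2.connectedComponentsWithStats(m)
print(ce.round(0)[:6],s[:6,4]); i=l[250,322];print(i,s[i],ce[i])
K=c["mtx"]
cn=cv2.findContours((l==i).astype(np.uint8),0,1)[0][0][:,0]
H=np.array(c["hand_eye"]);q=o["eef_rot"];Rt=R.from_quat([q[1],q[2],q[3],q[0]])
out=[]
for u,v in cn:
    x,y=(u-K[0,2])/K[0,0],(v-K[1,2])/K[1,1];th=np.hypot(x,y);d=np.array([x/th*np.sin(th),y/th*np.sin(th),np.cos(th)])
    d=Rt.apply(H[:3,:3]@d);og=Rt.apply(H[:3,3])+e;out.append((og+d*(zt-og[2])/d[2])[:2])
print("bore",cv2.fitEllipse(np.float32(out)*1000), "rel tcp",e)
E
```

```text
{np.float64(0.09): np.int64(0), np.float64(0.092): np.int64(0), np.float64(0.094): np.int64(0), np.float64(0.096): np.int64(0), np.float64(0.098): np.int64(0), np.float64(0.1): np.int64(0), np.float64(0.102): np.int64(0), np.float64(0.104): np.int64(0), np.float64(0.106): np.int64(0), np.float64(0.108): np.int64(1), np.float64(0.11): np.int64(45), np.float64(0.112): np.int64(147), np.float64(0.114): np.int64(164), np.float64(0.116): np.int64(263), np.float64(0.118): np.int64(4272), np.float64(0.12): np.int64(1114), np.float64(0.122): np.int64(0), np.float64(0.124): np.int64(0), np.float64(0.126): np.int64(0), np.float64(0.128): np.int64(0), np.float64(0.13): np.int64(0), np.float64(0.132): np.int64(0), np.float64(0.134): np.int64(0), np.float64(0.136): np.int64(0), np.float64(0.138): np.int64(0), np.float64(0.14): np.int64(0), np.float64(0.142): np.int64(0), np.float64(0.144): np.int64(0), np.float64(0.146): np.int64(0)}
ztop 0.11943833996649508
plane [-0.00574017  0.00477092  0.12380297]
[[322. 328.]
 [319. 157.]
 [322. 250.]
 [322. 307.]
 [174. 322.]
 [471. 322.]] [ 57794 191551    809   4059    102    101]
2 [304 236  37  29 809] [322.19653894 249.56736712]
bore ((489.8088684082031, -323.1431884765625), (14.821280479431152, 16.90550994873047), 1.3299753665924072) rel tcp [ 0.48678845 -0.3225534   0.11292657]
```

{"api": "send_rows", "payload": {"motion": [[0,0,0,6,-10,0,1],[0,0,0,15,-27,0,1],[0,0,0,20,-36,0,1],[0,0,0,22,-40,0,1],[0,0,0,20,-36,0,1],[0,0,0,16,-28,0,1],[0,0,0,8,-15,5,1],[0,0,0,5,-8,7,1],[0,0,0,0,0,6,1],[0,0,0,0,0,0,1]]}}

```text
time_s: 5.25
eef_pos: [0.5983, -0.1238, 0.0945]
eef_rot: [-0.0, 1.0, -0.001, -0.002]
wrist_force: [-0.1, 0.8, -1.6]
opening: 0.544
grasp_force: 61.6
```

```bash
cat >> h.py <<'E'
def wplane(c,o,uv,z):
    K=c["mtx"];H=np.array(c["hand_eye"]);q=o["eef_rot"];Rt=R.from_quat([q[1],q[2],q[3],q[0]])
    x,y=((np.atleast_2d(uv)-[K[0,2],K[1,2]])/K[0,0]).T;th=np.hypot(x,y)+1e-9
    d=Rt.apply(np.c_[x/th*np.sin(th),y/th*np.sin(th),np.cos(th)]@H[:3,:3].T);og=Rt.apply(H[:3,3])+o["eef_pos"]
    return (og+d*((z-og[2])/d[:,2])[:,None])[:,:2]
E
python3 - <<'E'
from h import *
o=ctrl.get_obs();c=ctrl.camera("wrist");P=wpts(c,o);e=o["eef_pos"];print(e,o["wrist_force"])
im=c["color"][200:300,270:380];save("w3.png",cv2.resize(im,None,fx=6,fy=6,interpolation=cv2.INTER_CUBIC))
z=P[200:300,270:380,2];print((z[36:70:2,30:80:3]*1000).round().astype(int))
E
```

```text
[ 0.59828363 -0.12382351  0.09451979] [-0.05099076  0.75348911 -1.64035696]
[[102 101 101 100 100 100  76  76  76  76 101 102 101 101 237 101 102]
 [102 100 102 101 102  75  77  76  76  77  73 101 101 102 101 100 101]
 [101 100 101   9  11  73  76  75  75  73  34  35 101 101 101 102 101]
 [102 100 101   9   9  10   9   9   9  10  10  10   9 101 101 102 102]
 [102 101  99  10   8  10   9  10   8  10   9  10   9 100 101 101 102]
 [101 101  10   9  10  10  10  10  10   9  10  10  10  10 101 101 101]
 [101 100  10  10   8   8   9   9  10   9  10  10   9  10 100 101 100]
 [102  96   9  10   9   9  10   9  10  10  10   9  10   9 101 100 102]
 [101  95   9  10  10  10   9  10  10   9  10  10   9   9 100 101 102]
 [102  98   9  10  10  10   9   9  10   9  10  10  10  10 100 101 101]
 [101  99  94   9   9   9  10  10  10   9  10  11   8  96  99 101 101]
 [101 100  95   9  10   9  10  10   9  10  10  10   8  96 101 100 101]
 [102 100  97  94   9  10   9  10   9   9   9   0  94  97 102 101 101]
 [101 101 101  95  94   9   9   9  10   9  93  94  97 100 101 101 101]
 [101 101 100  97  95  94  93  10   0  91  94  95  99 100 100 101 101]
 [102 102 100  99  99  98  95  95  96  95  97  97  99 101 102 101 101]
 [101 100 102 101 100  99  98  98  98  98 100  99 100 101 103 101 102]]
```

View pics/w3.png

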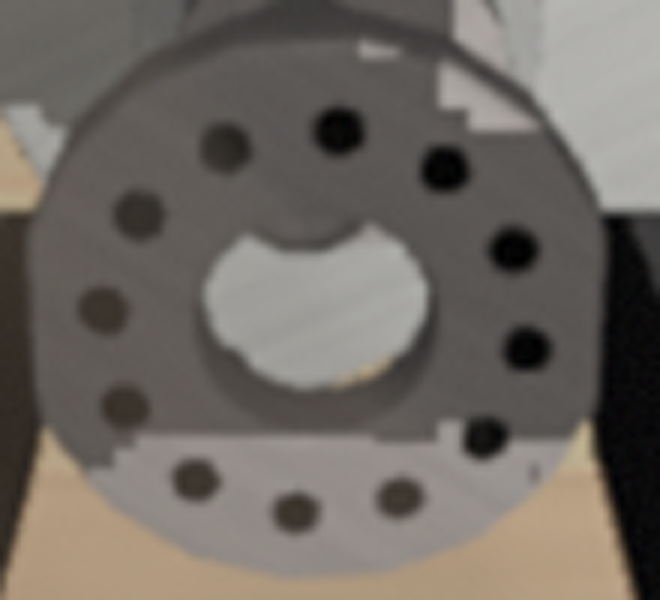

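```bash
python3 - <<'E'
from h import *
o=ctrl.get_obs();c=ctrl.camera("wrist");e=o["eef_pos"]
f=lambda a:np.array(a)/6+[270-.4,200-.4]
h=f([(338,130),(297,512),(225,148),(400,497),(138,215),(484,438),(104,310),(526,348),(125,407),(512,250),(195,480),(444,168)])
w=wplane(c,o,h,.1012);print("holes",w.mean(0),cv2.minEnclosingCircle(np.float32(w*1000)))
print("post edge -x",wplane(c,o,f([(307,250)]),.073)+[.008,0])
P=wpts(c,o);m=(P[...,2]>.0745)&(P[...,2]<.078)&(np.hypot(P[...,0]-.6,P[...,1]+.123)<.012);W=P[m];print(W.min(0),W.max(0));print(e)
E
```

```text
holes [ 0.59875642 -0.12484429] ((598.7841796875, -124.76248931884766), 17.37286376953125)
post edge -x [[ 0.60173568 -0.12399464]]
[ 0.59522584 -0.12811058  0.07462792] [ 0.59861764 -0.11961574  0.07686552]
[ 0.5985592  -0.12425033  0.09516508]
```

{"api": "send_rows", "payload": {"motion": [[0,0,0,2.3,-0.8,0,1],[0,0,0,0,0,4,1],[0,0,0,0,0,4,1],[0,0,0,0,0,3,1],[0,0,0,0,0,2,1],[0,0,0,0,0,1.5,1],[0,0,0,0,0,1.5,1],[0,0,0,0,0,1.5,1],[0,0,0,0,0,1.5,1],[0,0,0,0,0,0,1]]}}

```text
time_s: 6.35
eef_pos: [0.6019, -0.1224, 0.0771]
eef_rot: [-0.0, 1.0, -0.001, -0.0]
wrist_force: [0.1, 0.3, -0.9]
opening: 0.536
grasp_force: 61.6
```

{"api": "send_rows", "payload": {"motion": [[0,0,0,0,0,1.5,1],[0,0,0,0,0,1.5,1],[0,0,0,0,0,1.5,1],[0,0,0,0,0,1.5,1],[0,0,0,0,0,1.5,1],[0,0,0,0,0,1.5,1],[0,0,0,0,0,1,1],[0,0,0,0,0,0,1],[0,0,0,0,0,0,1],[0,0,0,0,0,0,1]]}}

```text
time_s: 7.35
eef_pos: [0.6019, -0.1225, 0.0672]
eef_rot: [-0.0, 1.0, -0.001, -0.0]
wrist_force: [-0.3, -1.0, -0.6]
opening: 0.539
grasp_force: 61.6
```

The disc is threaded onto the post without contact force. Lowering it to the seat.

{"api": "send_rows", "payload": {"motion": [[0,0,0,0,0,3,1],[0,0,0,0,0,3,1],[0,0,0,0,0,3,1],[0,0,0,0,0,3,1],[0,0,0,0,0,3,1],[0,0,0,0,0,3,1],[0,0,0,0,0,3,1],[0,0,0,0,0,2,1],[0,0,0,0,0,1,1],[0,0,0,0,0,0,1]]}}

```text
time_s: 8.35
eef_pos: [0.602, -0.1225, 0.0431]
eef_rot: [-0.0, 1.0, -0.001, -0.0]
wrist_force: [-2.1, 0.9, -1.2]
opening: 0.542
grasp_force: 61.5
```

{"api": "send_rows", "payload": {"motion": [[0,0,0,0,0,1,1],[0,0,0,0,0,1,1],[0,0,0,0,0,0.8,1],[0,0,0,0,0,0.5,1],[0,0,0,0,0,0.5,1],[0,0,0,0,0,0,1],[0,0,0,0,0,0,1],[0,0,0,0,0,0,1],[0,0,0,0,0,0,1],[0,0,0,0,0,0,1]]}}

```text
time_s: 9.35
eef_pos: [0.602, -0.1225, 0.0395]
eef_rot: [-0.0, 1.0, -0.001, -0.0]
wrist_force: [-2.2, -0.8, -0.8]
opening: 0.54
grasp_force: 61.7
```

{"api": "send_rows", "payload": {"motion": [[0,0,0,0,0,0.5,1],[0,0,0,0,0,0.5,1],[0,0,0,0,0,0.5,1],[0,0,0,0,0,0.4,1],[0,0,0,0,0,0.4,1],[0,0,0,0,0,0,1],[0,0,0,0,0,0,1],[0,0,0,0,0,0,1],[0,0,0,0,0,0,1],[0,0,0,0,0,0,1]]}}

```text
time_s: 10.35
eef_pos: [0.602, -0.1225, 0.0372]
eef_rot: [-0.0, 1.0, -0.001, -0.0]
wrist_force: [-2.4, -0.4, -0.6]
opening: 0.54
grasp_force: 61.7
```

{"api": "send_rows", "payload": {"motion": [[0,0,0,0,0,0.4,1],[0,0,0,0,0,0.4,1],[0,0,0,0,0,0,1],[0,0,0,0,0,0,1],[0,0,0,0,0,0,1],[0,0,0,0,0,0,1],[0,0,0,0,0,0,1],[0,0,0,0,0,0,1],[0,0,0,0,0,0,1],[0,0,0,0,0,0,1]]}}

```text
time_s: 11.35
eef_pos: [0.602, -0.1225, 0.037]
eef_rot: [0.0, 1.0, -0.001, -0.0]
wrist_force: [-5.1, 1.0, 5.0]
opening: 0.545
grasp_force: 62.3
```

Contact at 5 N: the disc is home. Releasing it and retreating up, then to the spacer.

{"api": "send_rows", "payload": {"motion": [[0,0,0,0,0,0,0.4],[0,0,0,0,0,0,-0.5],[0,0,0,0,0,0,-1],[0,0,0,0,0,0,-1],[0,0,0,0,0,-10,-1],[0,0,0,0,0,-20,-1],[0,0,0,0,0,-25,-1],[0,0,0,0,0,-25,-1],[0,0,0,0,0,-15,-1],[0,0,0,0,0,0,-1]]}}

```text
time_s: 12.35
eef_pos: [0.6039, -0.1232, 0.1347]
eef_rot: [0.001, 1.0, -0.001, 0.003]
wrist_force: [0.1, -0.3, -0.2]
opening: 1.002
grasp_force: 0.0
```

{"api": "send_rows", "payload": {"motion": [[0,0,0,-8,1,0,-1],[0,0,0,-20,2,0,-1],[0,0,0,-30,3,0,-1],[0,0,0,-32,4,0,-1],[0,0,0,-30,4,0,-1],[0,0,0,-24,2,0,-1],[0,0,0,-14,1,0,-1],[0,0,0,-6,1,0,-1],[0,0,0,0,0,0,-1],[0,0,0,0,0,0,-1]]}}

```text
time_s: 13.35
eef_pos: [0.4382, -0.1403, 0.1311]
eef_rot: [-0.0, 1.0, -0.001, -0.0]
wrist_force: [0.9, 1.1, 0.4]
opening: 0.996
grasp_force: 0.0
```

```bash
python3 - <<'E'
from h import *
o=ctrl.get_obs();c=ctrl.camera("wrist");P=wpts(c,o);print(o["eef_pos"])
near(P,(.432,-.14),.02,.014,.03)
m=(P[...,2]>.015)&(P[...,2]<.024)&(np.hypot(P[...,0]-.432,P[...,1]+.14)<.02);print(c["color"][m].mean(0))
c=ctrl.camera("top");P=pts(c);near(P,(.595,-.126),.035,.038,.05);near(P,(.6,-.1217),.012,.07,.09)
near(P,(.431,-.139),.02,.014,.03)
E
```

```text
[ 0.43815875 -0.14028872  0.13108996]
715 mid [ 0.4323 -0.1399] circ 432.3 -140.3 16.1 zmed 0.0194
[129.98421808 124.43902439 120.67001435]
411 mid [ 0.6008 -0.122 ] circ 601.4 -121.7 25.0 zmed 0.0445
57 mid [ 0.5994 -0.1216] circ 599.5 -121.5 8.1 zmed 0.0753
few 0
```

{"api": "send_rows", "payload": {"motion": [[0,0,0,-6,0,15,-1],[0,0,0,0,0,28,-1],[0,0,0,0,0,28,-1],[0,0,0,0,0,24,-1],[0,0,0,0,0,16,-1],[0,0,0,0,0,10,-1],[0,0,0,0,0,4,-1],[0,0,0,0,0,2,-1],[0,0,0,0,0,0,1],[0,0,0,0,0,0,1]]}}

```text
time_s: 14.45
eef_pos: [0.4326, -0.1406, 0.0052]
eef_rot: [0.0, 1.0, -0.001, 0.001]
wrist_force: [-0.0, -0.1, 0.4]
opening: 0.692
grasp_force: 0.0
```

{"api": "send_rows", "payload": {"motion": [[0,0,0,0,0,0,1],[0,0,0,0,0,0,1],[0,0,0,0,0,0,1],[0,0,0,0,0,0,1],[0,0,0,0,0,0,1],[0,0,0,0,0,0,1],[0,0,0,0,0,0,1],[0,0,0,0,0,0,1],[0,0,0,0,0,0,1],[0,0,0,0,0,0,1]]}}

```text
time_s: 15.45
eef_pos: [0.4325, -0.1406, 0.0054]
eef_rot: [0.0, 1.0, -0.001, 0.0]
wrist_force: [-2.0, 0.7, 6.9]
opening: 0.341
grasp_force: 58.7
```

{"api": "send_rows", "payload": {"motion": [[0,0,0,0,0,-5,1],[0,0,0,0,0,-15,1],[0,0,0,0,0,-28,1],[0,0,0,0,0,-30,1],[0,0,0,0,0,-22,1],[0,0,0,0,0,-10,1],[0,0,0,8,-1,0,1],[0,0,0,20,-2,0,1],[0,0,0,30,-3,0,1],[0,0,0,32,-4,0,1]]}}

```text
time_s: 16.45
eef_pos: [0.5224, -0.1299, 0.1127]
eef_rot: [-0.001, 1.0, -0.001, -0.001]
wrist_force: [0.9, -1.3, 0.5]
opening: 0.34
grasp_force: 59.4
```

{"api": "send_rows", "payload": {"motion": [[0,0,0,30,-3,0,1],[0,0,0,24,-3,0,1],[0,0,0,16,-2,0,1],[0,0,0,7,0,5,1],[0,0,0,1,0,7,1],[0,0,0,0,0,5,1],[0,0,0,0,0,0,1],[0,0,0,0,0,0,1],[0,0,0,0,0,0,1],[0,0,0,0,0,0,1]]}}

```text
time_s: 17.45
eef_pos: [0.6001, -0.1228, 0.098]
eef_rot: [0.0, 1.0, -0.001, 0.0]
wrist_force: [-0.3, 0.1, 0.0]
opening: 0.34
grasp_force: 59.4
```

```bash
python3 - <<'E'
from h import *
o=ctrl.get_obs();c=ctrl.camera("wrist");P=wpts(c,o);e=o["eef_pos"];print(e,o["wrist_force"],o["opening"])
W=P[(abs(P[...,1]-e[1])<.010)&(abs(P[...,0]-e[0])<.03)&(P[...,2]>.095)&(P[...,2]<.13)]
zt=np.percentile(W[:,2],80);print("zt",zt)
T=W[abs(W[:,2]-zt)<.002];print("x range",T[:,0].min(),T[:,0].max());print("plane",np.linalg.lstsq(np.c_[T[:,:2],np.ones(len(T))],T[:,2],rcond=None)[0])
u,v=map(int,wpix(c,[e[0],e[1],zt],o));print(u,v)
im=c["color"][v-50:v+50,u-50:u+50];save("w4.png",cv2.resize(im,None,fx=6,fy=6,interpolation=cv2.INTER_CUBIC))
print((P[v-24:v+24:2,u-24:u+25:3,2]*1000).round().astype(int))
np.savez("w4.npz",uv=[u,v],zt=zt)
E
```

```text
[ 0.60007986 -0.12275779  0.09797947] [-0.31384795  0.05308714  0.03094401] 0.33977117068181684
zt 0.11219297889619496
x range 0.5845710987719348 0.6158725379287404
plane [-0.00447185  0.00334962  0.11499663]
320 262
[[105 109 112 111 113 111 112 112 112 112 111 112 111 112 111 112 110]
 [108 110 112 112 112 112 114 112 113 112 111 111 112 112 112 113 111]
 [111 112 112 113 113 112 112 111 112 112 113 112 112 112 112 112 112]
 [110 112 113 112 113 112 112 112  43 111 111 113 111 113 111 112 112]
 [113 112 112 113 112 112  10  10   9  10   9  10 112 111 112 112 112]
 [113 112 113 113 112   9  11  10  10  10   9   9  10  10 112 112 112]
 [112 112 113 112  10  10   9  10  10   9  10  10   9   9 111 112 112]
 [112 112 112 112  10   9   9  11  10  10  10   9  10  10   9 112 112]
 [112 112 112  96  10  11  11   9  10   9  10   9  10  10  95 110 113]
 [112 112 112  98  10  10   8  10  10  10  10   9   9   9  96 102 112]
 [113 113 111  99  95  10  10   9  10  11   8   9   9   9  98 103 112]
 [112 112 110 102  96  94   9  10  10   9  10   9  94  96 100 106 114]
 [112 112 110 105 100  97  95  93  92   9  94  95  96  99 101 105 112]
 [112 112 110 106 101  99  97  96  95  95  95  97  98  99 102 108 112]
 [112 111 111 107 104 101  99  97  97  98  98  98 100 102 105 110 113]
 [111 111 111 109 106 103 102 100  99 101 100 102 102 105 108 110 112]
 [112 113 112 111 106 106 104 102 102 101 101 102 104 106 109 111 113]
 [113 112 112 111 108 108 105 104 104 104 104 105 106 107 110 110 113]
 [112 112 112 112 110 109 107 106 106 106 107 107 108 111 111 111 113]
 [113 113 113 112 112 111 109 109 108 108 109 109 109 110 112 112 113]
 [112 113 111 113 111 112 111 111 111 108 111 112 111 111 111 112 113]
 [ -1 112 113 113 112 111 111 112 111 111 112 112 112 112 113 112 112]
 [  0 111 112 113 112 112 112 112 112 113 110 112 112 113 112 112 112]
 [  0   0 110 112 113 112 112 112 113 112 112 113 112 111 113 112   0]]
```

View pics/w4.png

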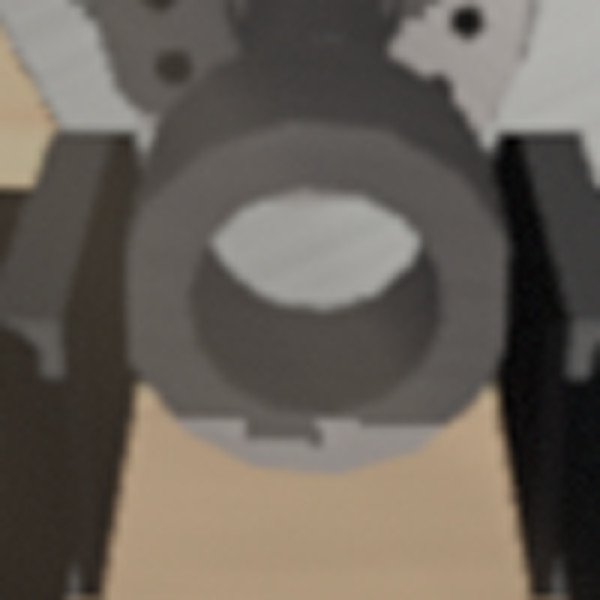

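Spacer is level, centred on the TCP; the post is hidden below it, as expected. Shifting slightly in x and lowering gently.

{"api": "send_rows", "payload": {"motion": [[0,0,0,0.7,0,3,1],[0,0,0,0,0,4,1],[0,0,0,0,0,4,1],[0,0,0,0,0,2.5,1],[0,0,0,0,0,1.5,1],[0,0,0,0,0,1,1],[0,0,0,0,0,1,1],[0,0,0,0,0,1,1],[0,0,0,0,0,0,1],[0,0,0,0,0,0,1]]}}

```text
time_s: 18.5
eef_pos: [0.6007, -0.1225, 0.0795]
eef_rot: [0.0, 1.0, -0.001, 0.0]
wrist_force: [0.9, 0.8, -0.4]
opening: 0.339
grasp_force: 59.4
```

{"api": "send_rows", "payload": {"motion": [[0,0,0,0,0,1,1],[0,0,0,0,0,1,1],[0,0,0,0,0,1,1],[0,0,0,0,0,0.5,1],[0,0,0,0,0,0.5,1],[0,0,0,0,0,0,1],[0,0,0,0,0,0,1],[0,0,0,0,0,0,1],[0,0,0,0,0,0,1],[0,0,0,0,0,0,1]]}}

```text
time_s: 19.5
eef_pos: [0.6007, -0.1225, 0.0755]
eef_rot: [-0.0, 1.0, -0.001, 0.0]
wrist_force: [0.2, -0.3, 0.2]
opening: 0.344
grasp_force: 59.4
```

{"api": "send_rows", "payload": {"motion": [[0,0,0,0,0,2,1],[0,0,0,0,0,3,1],[0,0,0,0,0,3,1],[0,0,0,0,0,3,1],[0,0,0,0,0,3,1],[0,0,0,0,0,3,1],[0,0,0,0,0,3,1],[0,0,0,0,0,2,1],[0,0,0,0,0,1,1],[0,0,0,0,0,0,1]]}}

```text
time_s: 20.5
eef_pos: [0.6006, -0.1225, 0.0523]
eef_rot: [-0.0, 1.0, -0.001, -0.0]
wrist_force: [0.8, -0.4, -0.8]
opening: 0.339
grasp_force: 59.4
```

{"api": "send_rows", "payload": {"motion": [[0,0,0,0,0,0.8,1],[0,0,0,0,0,0.6,1],[0,0,0,0,0,0.5,1],[0,0,0,0,0,0.3,1],[0,0,0,0,0,0.3,1],[0,0,0,0,0,0,1],[0,0,0,0,0,0,1],[0,0,0,0,0,0,1],[0,0,0,0,0,0,1],[0,0,0,0,0,0,1]]}}

```text
time_s: 21.5
eef_pos: [0.6007, -0.1225, 0.0499]
eef_rot: [-0.0, 1.0, -0.001, 0.0]
wrist_force: [0.3, 0.4, -0.4]
opening: 0.342
grasp_force: 59.4
```

{"api": "send_rows", "payload": {"motion": [[0,0,0,0,0,0.3,1],[0,0,0,0,0,0.3,1],[0,0,0,0,0,0.2,1],[0,0,0,0,0,0,1],[0,0,0,0,0,0,1],[0,0,0,0,0,0,1],[0,0,0,0,0,0,1],[0,0,0,0,0,0,1],[0,0,0,0,0,0,1],[0,0,0,0,0,0,1]]}}

```text
time_s: 22.5
eef_pos: [0.6008, -0.1225, 0.0494]
eef_rot: [0.0, 1.0, -0.001, 0.0]
wrist_force: [-3.9, 0.9, 5.1]
opening: 0.338
grasp_force: 60.0
```

Spacer home (5 N contact). Releasing it and going to the cap.

{"api": "send_rows", "payload": {"motion": [[0,0,0,0,0,0,0.2],[0,0,0,0,0,0,-0.5],[0,0,0,0,0,0,-1],[0,0,0,0,0,0,-1],[0,0,0,0,0,0,-1],[0,0,0,0,0,-10,-1],[0,0,0,0,0,-20,-1],[0,0,0,0,0,-25,-1],[0,0,0,0,0,-20,-1],[0,0,0,0,0,-10,-1]]}}

```text
time_s: 23.5
eef_pos: [0.602, -0.123, 0.1372]
eef_rot: [0.001, 1.0, -0.001, 0.002]
wrist_force: [0.3, -0.8, 0.2]
opening: 1.0
grasp_force: 0.0
```

{"api": "send_rows", "payload": {"motion": [[0,0,0,0,8,0,-1],[0,0,0,0,20,0,-1],[0,0,0,0,32,0,-1],[0,0,0,0,36,0,-1],[0,0,0,0,34,0,-1],[0,0,0,0,26,0,-1],[0,0,0,0,16,0,-1],[0,0,0,0,8,0,-1],[0,0,0,0,0,0,-1],[0,0,0,0,0,0,-1]]}}

```text
time_s: 24.5
eef_pos: [0.6004, -0.3014, 0.1337]
eef_rot: [-0.0, 1.0, -0.0, -0.0]
wrist_force: [0.2, 0.6, 0.8]
opening: 0.997
grasp_force: 0.0
```

```bash
python3 - <<'E'
from h import *
o=ctrl.get_obs();c=ctrl.camera("wrist");P=wpts(c,o);print(o["eef_pos"])
near(P,(.601,-.303),.028,.018,.032)
near(P,(.601,-.123),.02,.058,.068)
near(P,(.601,-.123),.03,.040,.048)
c=ctrl.camera("top");P=pts(c);near(P,(.601,-.122),.02,.058,.069);near(P,(.6,-.123),.03,.039,.05);near(P,(.6,-.1217),.012,.072,.09)
E
```

```text
[ 0.6003608  -0.30140578  0.13367784]
2133 mid [ 0.6028 -0.3038] circ 602.7 -303.8 23.0 zmed 0.0262
576 mid [ 0.601  -0.1241] circ 601.0 -124.2 16.2 zmed 0.063
941 mid [ 0.6024 -0.1252] circ 602.6 -124.3 25.2 zmed 0.0436
138 mid [ 0.5996 -0.1221] circ 599.6 -121.3 15.9 zmed 0.064
271 mid [ 0.6007 -0.1221] circ 601.0 -121.3 25.1 zmed 0.0445
53 mid [ 0.6002 -0.1217] circ 600.0 -121.8 7.9 zmed 0.0762
```

{"api": "send_rows", "payload": {"motion": [[0,0,0,2.1,1.1,15,-1],[0,0,0,0,0,28,-1],[0,0,0,0,0,28,-1],[0,0,0,0,0,24,-1],[0,0,0,0,0,17,-1],[0,0,0,0,0,11,-1],[0,0,0,0,0,4,-1],[0,0,0,0,0,2,-1],[0,0,0,0,0,0,1],[0,0,0,0,0,0,1]]}}

```text
time_s: 25.6
eef_pos: [0.6033, -0.3042, 0.0064]
eef_rot: [0.001, 1.0, -0.001, 0.001]
wrist_force: [-0.3, -0.5, -0.5]
opening: 0.692
grasp_force: 0.0
```

{"api": "send_rows", "payload": {"motion": [[0,0,0,0,0,0,1],[0,0,0,0,0,0,1],[0,0,0,0,0,0,1],[0,0,0,0,0,0,1],[0,0,0,0,0,0,1],[0,0,0,0,0,0,1],[0,0,0,0,0,0,1],[0,0,0,0,0,0,1],[0,0,0,0,0,0,1],[0,0,0,0,0,0,1]]}}

```text
time_s: 26.6
eef_pos: [0.6034, -0.3043, 0.0066]
eef_rot: [0.001, 1.0, -0.001, 0.001]
wrist_force: [-0.2, 0.4, 6.1]
opening: 0.492
grasp_force: 61.2
```

{"api": "send_rows", "payload": {"motion": [[0,0,0,0,0,-5,1],[0,0,0,0,0,-15,1],[0,0,0,0,0,-28,1],[0,0,0,0,0,-30,1],[0,0,0,0,0,-22,1],[0,0,0,0,0,-10,1],[0,0,0,0,-8,0,1],[0,0,0,0,-20,0,1],[0,0,0,0,-30,0,1],[0,0,0,0,-34,0,1]]}}

```text
time_s: 27.6
eef_pos: [0.6011, -0.209, 0.1128]
eef_rot: [-0.001, 1.0, -0.001, -0.002]
wrist_force: [1.1, 0.3, -0.8]
opening: 0.491
grasp_force: 60.8
```

{"api": "send_rows", "payload": {"motion": [[0,0,0,0,-34,0,1],[0,0,0,0,-28,0,1],[0,0,0,0,-18,0,1],[0,0,0,0,-8,4,1],[0,0,0,0,-1,6,1],[0,0,0,0,0,5,1],[0,0,0,0,0,0,1],[0,0,0,0,0,0,1],[0,0,0,0,0,0,1],[0,0,0,0,0,0,1]]}}

```text
time_s: 28.6
eef_pos: [0.603, -0.1232, 0.1004]
eef_rot: [0.0, 1.0, -0.001, 0.0]
wrist_force: [-0.5, -0.5, -0.5]
opening: 0.487
grasp_force: 60.8
```

```bash
python3 - <<'E'
from h import *
o=ctrl.get_obs();c=ctrl.camera("wrist");P=wpts(c,o);e=o["eef_pos"];print(e,o["wrist_force"],o["opening"])
W=P[(abs(P[...,1]-e[1])<.012)&(abs(P[...,0]-e[0])<.035)&(P[...,2]>.1)&(P[...,2]<.14)]
h,b=np.histogram(W[:,2],np.arange(.1,.14,.001));i=h.argmax();zt=b[i]+.0005;print("zt",zt,h)
T=W[abs(W[:,2]-zt)<.0022];print("x range",T[:,0].min(),T[:,0].max());print("plane",np.linalg.lstsq(np.c_[T[:,:2],np.ones(len(T))],T[:,2],rcond=None)[0])
u,v=map(int,wpix(c,[e[0],e[1],zt],o))
im=c["color"][v-60:v+60,u-60:u+60];save("w5.png",cv2.resize(im,None,fx=5,fy=5,interpolation=cv2.INTER_CUBIC))
E
```

```text
[ 0.60295305 -0.12324888  0.10037639] [-0.46378359 -0.46518118 -0.53219093] 0.4871480893485848
zt 0.12050000000000002 [  31   29   28   32   28   26   34   42   44   27   37   36   33   35
   49   42   52  105  406 1011 1578 1153   75    0    0    0    0    0
    0    0    0    0    0    0    0    0    0    0    0    0]
x range 0.5807749056738386 0.6240443830943383
plane [-0.01209385 -0.00192544  0.12747852]
```

View pics/w5.png

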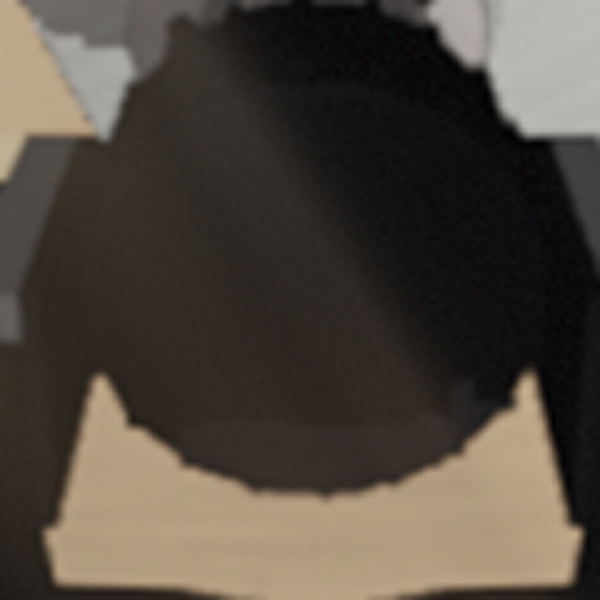

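Cap is held level, centre about 0.6 mm to −x of the TCP. Correcting and lowering.

{"api": "send_rows", "payload": {"motion": [[0,0,0,-1.6,-0.4,3,1],[0,0,0,0,0,4,1],[0,0,0,0,0,4,1],[0,0,0,0,0,3,1],[0,0,0,0,0,2,1],[0,0,0,0,0,1,1],[0,0,0,0,0,1,1],[0,0,0,0,0,1,1],[0,0,0,0,0,0,1],[0,0,0,0,0,0,1]]}}

```text
time_s: 29.65
eef_pos: [0.6013, -0.1222, 0.0812]
eef_rot: [0.0, 1.0, -0.001, 0.0]
wrist_force: [-0.3, 0.6, 0.4]
opening: 0.487
grasp_force: 60.8
```

{"api": "send_rows", "payload": {"motion": [[0,0,0,0,0,1,1],[0,0,0,0,0,1,1],[0,0,0,0,0,1,1],[0,0,0,0,0,0.5,1],[0,0,0,0,0,0.5,1],[0,0,0,0,0,0,1],[0,0,0,0,0,0,1],[0,0,0,0,0,0,1],[0,0,0,0,0,0,1],[0,0,0,0,0,0,1]]}}

```text
time_s: 30.65
eef_pos: [0.6012, -0.1222, 0.0771]
eef_rot: [-0.0, 1.0, -0.001, -0.0]
wrist_force: [-0.2, 0.7, -0.2]
opening: 0.491
grasp_force: 60.8
```

{"api": "send_rows", "payload": {"motion": [[0,0,0,0,0,1,1],[0,0,0,0,0,1,1],[0,0,0,0,0,1,1],[0,0,0,0,0,1,1],[0,0,0,0,0,0.7,1],[0,0,0,0,0,0.5,1],[0,0,0,0,0,0.5,1],[0,0,0,0,0,0,1],[0,0,0,0,0,0,1],[0,0,0,0,0,0,1]]}}

```text
time_s: 31.65
eef_pos: [0.6012, -0.1222, 0.0715]
eef_rot: [0.0, 1.0, -0.001, 0.0]
wrist_force: [0.1, -0.1, -0.9]
opening: 0.493
grasp_force: 60.8
```

{"api": "send_rows", "payload": {"motion": [[0,0,0,0,0,0.4,1],[0,0,0,0,0,0.3,1],[0,0,0,0,0,0.3,1],[0,0,0,0,0,0,1],[0,0,0,0,0,0,1],[0,0,0,0,0,0,1],[0,0,0,0,0,0,1],[0,0,0,0,0,0,1],[0,0,0,0,0,0,1],[0,0,0,0,0,0,1]]}}

```text
time_s: 32.65
eef_pos: [0.6013, -0.1222, 0.0705]
eef_rot: [0.0, 1.0, -0.001, 0.0]
wrist_force: [-1.3, 0.4, 2.6]
opening: 0.493
grasp_force: 60.9
```

{"api": "send_rows", "payload": {"motion": [[0,0,0,0,0,0.3,1],[0,0,0,0,0,0,1],[0,0,0,0,0,0,1],[0,0,0,0,0,0,1],[0,0,0,0,0,0,0.3],[0,0,0,0,0,0,-0.5],[0,0,0,0,0,0,-1],[0,0,0,0,0,0,-1],[0,0,0,0,0,0,-1],[0,0,0,0,0,0,-1]]}}

```text
time_s: 33.65
eef_pos: [0.6011, -0.1222, 0.07]
eef_rot: [-0.0, 1.0, -0.001, -0.0]
wrist_force: [0.5, 0.3, -0.6]
opening: 0.994
grasp_force: 0.0
```

{"api": "send_rows", "payload": {"motion": [[0,0,0,0,0,-10,-1],[0,0,0,0,0,-20,-1],[0,0,0,0,0,-25,-1],[0,0,0,0,0,-25,-1],[0,0,0,-15,10,-5,-1],[0,0,0,-25,20,0,-1],[0,0,0,-25,20,0,-1],[0,0,0,-15,10,0,-1],[0,0,0,0,0,0,-1],[0,0,0,0,0,0,-1]]}}

```text
time_s: 34.65
eef_pos: [0.5216, -0.1822, 0.1557]
eef_rot: [0.0, 1.0, -0.001, 0.001]
wrist_force: [0.2, 0.4, -0.1]
opening: 0.997
grasp_force: 0.0
```

```bash
python3 - <<'E'
from h import *
o=ctrl.get_obs();c=ctrl.camera("wrist");P=wpts(c,o);print(o["eef_pos"])
near(P,(.601,-.123),.028,.083,.1);near(P,(.601,-.123),.03,.038,.048);near(P,(.5,-.2267),.022,.012,.03)
c=ctrl.camera("top");P=pts(c);near(P,(.601,-.122),.03,.083,.1)
W=P[(np.hypot(P[...,0]-.6,P[...,1]+.122)<.018)&(P[...,2]>.083)];print(np.linalg.lstsq(np.c_[W[:,:2],np.ones(len(W))],W[:,2],rcond=None)[0])
c=ctrl.camera("scene");save("s2.png",cv2.resize(c["color"][100:300,150:450],None,fx=2.6,fy=2.6))
E
```

```text
[ 0.52157878 -0.18219819  0.15572109]
3036 mid [ 0.6006 -0.1227] circ 600.2 -122.7 23.2 zmed 0.0901
500 mid [ 0.6021 -0.1359] circ 602.1 -126.6 24.5 zmed 0.0433
890 mid [ 0.5012 -0.2281] circ 500.9 -228.5 16.4 zmed 0.02
few 0
[0. 0. 0.]
```

View pics/s2.png

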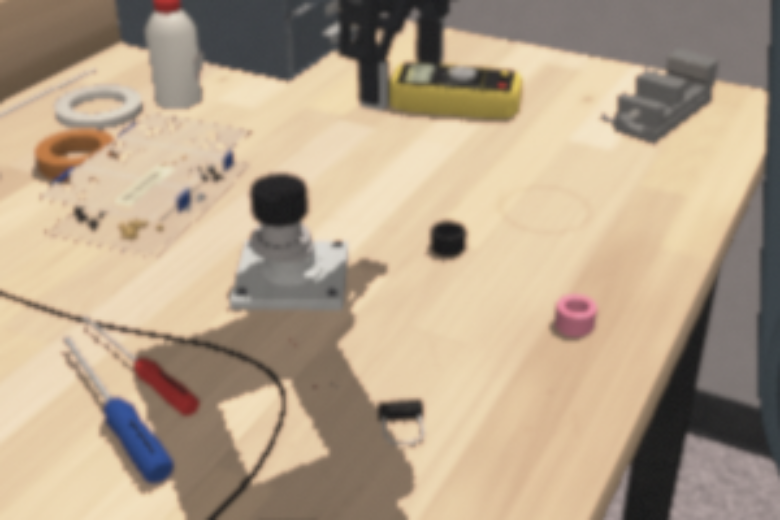

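The scene view shows the stack assembled, with the cap at (280,200) on the spacer and disc. The loupe (448,240), clip (400,415) and pink tube (575,315) look undisturbed. The cap top measures 0.090 m (34+10+20+26 mm), so it is home.

```bash
python3 -c "
from bench import ctrl
print(ctrl.hand_in())"
```

```text
the job is handed in; nothing more can be done
None
```

The filter holder is assembled and handed in at about 35 s: support disc, then spacer, then cap, each lowered to a light contact of about 5 N or less. The cap top measures 90 mm, as it should when home, and the magnifier and binder clip were not touched.

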